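# Vent the van's mast: catch over, lever back, hold

## Task

Bring the broadcast van's air mast down: on the grey valve box, flip the safety catch that bars the T-handled lever right over to its other side and leave it there, then pull the lever by its bar back towards the robot as far as it goes. The lever springs back if let go, so finish with the fingers still holding it fully back. Do not force the lever against the shut catch, and leave the small ball-topped lever and everything else on the shelf where they are.

Things in the scene. Friction and masses are not known exactly. Their poses are not given: they have to be found in the camera images.
- mast_box: Fixed grey valve box, 170 x 150 mm (its x, y), top face 60 mm up, left or right of the shelf's middle; carries the T lever and the catch. Origin: centre of its underside, on the mat (z = 0). Its -x side, with a round gauge, faces the robot within 20 degrees. Box frame, used below: x away from the robot, y left, z up.
- mast_lever (a joint): T lever, rad. 0: at rest, leaning 0.30 from upright to box +x; grows as pulled to box -x; stop at 0.75 (leaning 0.45 to -x). Hinge along box y through box (30, 0, 55) mm, bar 120 mm from it. A spring returns it to 0: 2.6 N at the bar at rest, 8 N at the stop. The shut catch blocks it after about 0.1.
- lever_bar (a point): Centre of the lever's black grip bar, a cylinder 16 mm thick and 80 mm long along box y, on a steel stem 13 mm thick. At rest at box (65, 0, 170) mm, fully pulled at (-22, 0, 163) mm. Can be pinched from above across box x, and may turn between the fingers.
- mast_catch (a joint): Safety catch, rad: a steel arm 10 mm thick, pivoted in a fork at the box's +y side, lying across the front of the lever stem when shut. 0: shut, level, pointing to box -y; grows as the free end is lifted up and over to +y; 1.57 upright; stop at 2.6. Starts at 0 to 0.2. Stiff hinge (0.7 N at the pin), stays where left. Clears the lever above 1.1; over means above 1.8.
- catch_pin (a point): Grip point on the catch's black pin, a cylinder 12 mm thick sticking out 60 mm from the arm's free end to box -x (to the robot), parallel to the hinge. The point is 20 mm from the pin's tip; shut, at box (-17, -45, 95) mm. It turns at radius 100 mm about an axis along box x through box (y, z) = (55, 95) mm. Can be pinched from above across box y, and may turn between the fingers.
- pan_lever_tip (a point): Centre of the 26 mm black ball on a small unguarded lever (block 70 x 50 x 25 mm, ball about 80 mm up), on the other side of the shelf from the valve box. Bystander, stays where it is left, to be left alone.
- mic_flag: Bystander: loose silver square microphone flag (open tube) 64 x 64 x 55 mm. Origin: centre of its underside.
- light_meter: Bystander: loose grey light meter 60 x 115 x 22 mm with a white dome (37 mm high in all). Origin: centre of its underside.
- stage_pin_a: Bystander: loose brass T-shaped stage pin lying down, 105 mm long (x), crossbar 36 mm, 12 mm thick; between the valve box and the small lever. Origin: on its underside.
- stage_pin_b: Bystander: the same kind of brass pin, at the near right of the shelf.
- battery: Bystander: loose black camera battery 100 x 75 x 55 mm (58 mm to the top of its plate and contact). Origin: centre of its underside.
- tape_roll: Bystander: loose roll of grey tape lying flat, 104 mm across, 48 mm high, in front of a fixed wooden peg rail (186 mm tall, 0.8 m from the robot, along y) on which a headset hangs. Origin: centre of its underside.
Not all that is in view belongs to the job. What is shaped like the mast_box but turquoise is not meant.

How it is judged:
By the outcome, as a careful person would: the job done as asked, in the order asked, and still so for the second after the job is handed in, while the arm keeps its last pose, push and grip.
It also fails if it takes over 45 s, if anything falls off the work surface, if the arm or the gripper's body presses on something with over 40 N, if the wrist force passes 120 N, or if a joint passes its speed limit or range.

## Robot

A 6-joint arm with a two-finger parallel gripper is mounted at the origin on the work surface. World frame = base frame: x ahead of the robot, y to its left, z up, the work surface at z = 0. Lengths are in mm, angles in rad, forces in N, time in s.
With the tool pointing down it reaches from about 275 to 750 mm from the base axis. Payload 10.2 kg.
Tool frame: the origin (TCP) lies at the very end of the fingers, on their centre line; the grasp point (between the pads) lies 19 mm behind it; z points along the fingers, y is the line along which they close (so a half turn about z gives the same grasp; the last joint's range is limited). The gripper opens to 85 mm and grips with 20 to 120 N. Pads are 22 mm wide; open, the fingers measure 114 mm over their backs; the gripper's body (76 mm by 85 mm) begins 54 mm behind the grasp point. The pads swing forward as they close: fully open they stand 13 mm farther back than shut.
Start: joints at [-1.535, 0.313, 1.498, -0, 1.331, -0.223], TCP at [134.345, -507.526, 231.294] pointing down, gripper open.
Joint ranges: [-2.94, 2.94], [-0.97, 2.17], [0.19, 2.56], [-1.23, 4.37], [0.02, 3.11], [-2.88, 2.88]. Speed limits (rad/s): [2.39, 2.39, 3.01, 3.14, 3.14, 3.14].

## Interface

Orientations are given as a unit quaternion [w, x, y, z].
In Python, from rig import * gives the robot as it stands. The module is installed in compiled form; this text tells all that it offers.
- The arm moves only by the shell command python3 -m crank 'ROWS' [FORCE]. ROWS is JSON, a list that holds one entry, the list of rows, each a list of 7 numbers: the shift along the tool's x, y, z in units of 25 mm (1.0 is 25 mm), then the turn, a rotation vector about the tool's x, y, z in units of 8 degrees (1.0 is 8 degrees), then the finger opening in mm, from 0 to 85.4. A call has exactly 8 rows; each row shifts and turns the commanded pose from where the row before left it, along the tool's axes as they then stand; what a row does not reach is not made up. A row lasts 1/10 s, in which the tool goes at most 50 mm and 8.59 degrees, less where a joint would pass 70% of its speed; a pose out of reach is approached as far as the arm can. A call is refused whole if a number of a shift passes 1 or a number of a turn 1, either way. A call with a gripper value outside its range is refused whole. The fingers move at their own pace and stop on an object; FORCE is the grip in N (left out, the last holds). Time passes only in rows, so rows that do not move let the fingers close, or fill a call up. It gives the time, the measured TCP pose, the force, the opening and the grip force at its end, in the units of the state.
- sense(): the state, without advancing time (a new reading comes with each control period).
- capture(name): name is "scene" or "top" or "wrist"; returns the picture (384x512x3 uint8, blue, green, red); there is no depth.
- camera_model(name): a dict with "fx", "fy", "cx", "cy" (pixels), "world_from_camera" (4x4, takes a point from camera to world coordinates); the wrist camera has in their place "T_tool_cam" (4x4, takes a point from camera to tool coordinates, whose origin is the TCP and whose axes are the flange's). Camera axes: x right, y up, looking along -z (the intrinsics and any distortion apply to the point x, -y, -z); pixel columns grow to the right and rows downward; lengths in mm; the calibration is good to about 2 mm. A picture is of the moment at which its call begins: read the wrist's pose just before it. camera_model takes no time and is no camera call.
- finish_job(): hands the job in; it is judged then, once.
The state is a dict: "time_s": time; "joints": joint angles; "dq": joint speeds; "tau": joint torques, N m; "eef_pos": TCP position; "ee_rot": TCP orientation; "force": force on the tool from outside, world axes, zero at the start; "wrist_torque": the same for the moment, N m; "grip_width": opening from 0.0 (shut) to 1.0 (fully open); "grip_force": force on a finger pad.
Only numpy, scipy, OpenCV 4.12 (cv2) and the standard library are available. Lean on these libraries where they do the work, as an engineer would, in place of code of your own. Each camera call takes 0.05 s, during which the arm holds its last target. There are 200 camera calls.

## Working session

There is one attempt and no reset: what is moved stays moved. The work goes in short steps, Python scripts to look and compute and a shell command to move; the robot and the scene stay as the last step left them, time stands still between calls to the robot, and variables do not carry over. Pictures are saved under pics/ and viewed, at most 10 in all, crops included, and the job is handed in when it is done.

```bash
mkdir -p pics
python3 - <<'E'
from rig import *
import cv2,numpy as np
np.set_printoptions(precision=4,suppress=True)
for n in("scene","top"):
    cv2.imwrite(f"pics/{n}0.png",capture(n)); print(n,camera_model(n))
print(camera_model("wrist"))
s=sense();print(s)
E
```

```text
scene {'fx': 434.5421242201126, 'fy': 434.5421242201126, 'cx': 252.97216404391165, 'cy': 188.87347055736916, 'world_from_camera': array([[   0.7296,   -0.4641,    0.5023, 1039.7601],
       [   0.6837,    0.5107,   -0.5213, -587.2984],
       [  -0.0146,    0.7237,    0.6899,  882.4589],
       [   0.    ,    0.    ,    0.    ,    1.    ]])}
top {'fx': 451.72933034565307, 'fy': 451.72933034565307, 'cx': 250.89015515147983, 'cy': 199.36900156043072, 'world_from_camera': array([[   0.0052,    0.9903,   -0.1388,  316.6945],
       [  -0.9999,    0.0074,    0.0152,  -15.4464],
       [   0.0161,    0.1387,    0.9902, 1307.6871],
       [   0.    ,    0.    ,    0.    ,    1.    ]])}
{'fx': 296.75333127609485, 'fy': 296.75333127609485, 'cx': 257.99997080362687, 'cy': 190.14768455705828, 'T_tool_cam': array([[   0.0012,    0.9547,    0.2975,   75.6638],
       [   1.    ,   -0.001 ,   -0.0009,    2.1461],
       [  -0.0006,    0.2975,   -0.9547, -141.9747],
       [   0.    ,    0.    ,    0.    ,    1.    ]])}
{'time_s': 0.1, 'joints': array([-1.5354,  0.3134,  1.4984,  0.    ,  1.331 , -0.2234]), 'dq': array([ 0.0007, -0.0007, -0.0019, -0.0013,  0.0009, -0.0007]), 'tau': array([  0.0027, -41.2899, -26.0141,  -0.0001,   0.003 ,   0.    ]), 'eef_pos': array([ 134.3437, -507.2963,  230.7909]), 'ee_rot': array([-0.0006,  0.9916,  0.129 ,  0.0001]), 'force': array([-0.2643, -0.1597,  0.4257]), 'wrist_torque': array([-0.0266, -0.0084,  0.0244]), 'grip_force': 0.0, 'grip_width': 0.9986641015229879}
```

View pics/scene0.png

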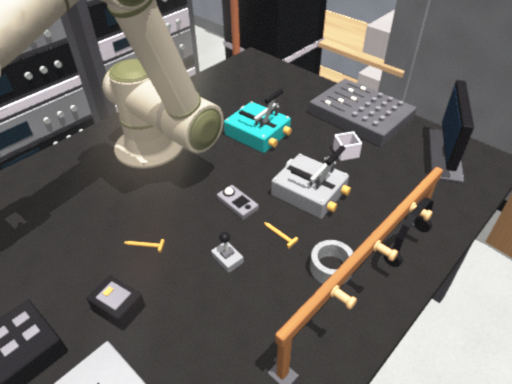

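View pics/top0.png

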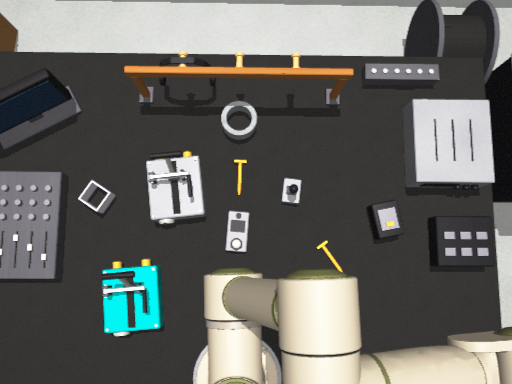

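The scene view shows the grey box at about (310,185). The top view shows it at (175,188), with the gauge at its lower edge (167,221) and the lever bar near (155,155). I'll enlarge both views to measure.

Run:
```python
import cv2,numpy as np
a=cv2.resize(cv2.imread("pics/top0.png")[140:235,130:220],None,fx=6,fy=6,interpolation=cv2.INTER_CUBIC)[:, :400+140]
b=cv2.resize(cv2.imread("pics/scene0.png")[135:225,260:360],None,fx=6,fy=6,interpolation=cv2.INTER_CUBIC)
cv2.imwrite("pics/a.png",a);cv2.imwrite("pics/b.png",b)
```

```text
(no output)
```

View pics/a.png

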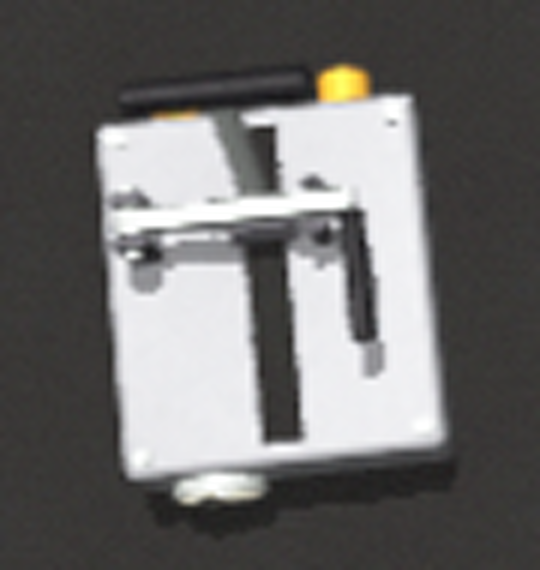

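View pics/b.png

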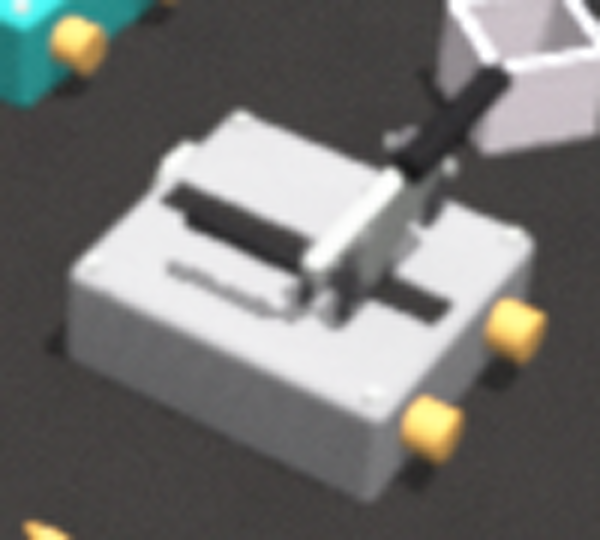

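The enlarged top crop shows the box top corners at (100,125), (412,97), (445,443) and (130,478). The bar is centred at about (213,90), and the pin runs from (352,212) to (368,338), so the catch is shut. The scene crop agrees.

```bash
cat > h.py <<'E'
from rig import *
import cv2,numpy as np
from scipy.spatial.transform import Rotation as R
np.set_printoptions(precision=2,suppress=True)
def ray(m,uv,z):
    T=m["world_from_camera"];d=T[:3,:3]@[(uv[0]-m["cx"])/m["fx"],-(uv[1]-m["cy"])/m["fy"],-1];o=T[:3,3]
    return o+d*(z-o[2])/d[2]
E
python3 - <<'E'
from h import *
m=camera_model("top");c=lambda p:(np.array(p)+.5)/6-.5+[130,140]
P=np.array([ray(m,c(p),60)[:2] for p in [(100,125),(412,97),(445,443),(130,478)]])
mod=np.array([(85,75),(85,-75),(-85,-75),(-85,75)])
print(P,np.linalg.norm(P-np.roll(P,1,0),axis=1))
Pc=P-P.mean(0);a=np.arctan2((mod[:,0]*Pc[:,1]-mod[:,1]*Pc[:,0]).sum(),(mod*Pc).sum())
ctr=P.mean(0);Rz=np.array([[np.cos(a),-np.sin(a)],[np.sin(a),np.cos(a)]])
print("center",ctr,"yaw",np.degrees(a))
for n,p,z in(("bar",(213,90),170),("piv",(352,212),95),("tip",(368,338),95)):
    q=ray(m,c(p),z)[:2];print(n,q,"box",Rz.T@(q-ctr))
m=camera_model("scene");c=lambda p:(np.array(p)+.5)/6-.5+[260,135]
P2=np.array([ray(m,c(p),60)[:2] for p in [(535,240),(378,412),(70,275),(238,110)]]);print(P2)
q=ray(m,c((452,122)),170)[:2];print("bar",q,Rz.T@(q-ctr))
print("pin est",ctr+Rz@[-17,-45],"bar est",ctr+Rz@[65,0])
m=camera_model("top");print("flag",ray(m,(97,197),55))
E
```

```text
[[600.03 260.37]
 [614.79 114.66]
 [451.29  95.93]
 [434.08 240.42]] [167.14 146.46 164.56 145.5 ]
center [525.05 177.84] yaw 6.516900259781454
bar [590.8  188.37] box [66.53  3.  ]
piv [552.71 137.07] box [ 22.86 -43.65]
tip [494.92 128.45] box [-35.54 -45.65]
[[601.44 259.04]
 [614.83 117.68]
 [455.42  93.53]
 [436.88 241.35]]
bar [590.69 185.63] [66.1   0.29]
pin est [513.27 131.2 ] bar est [589.63 185.22]
flag [495.75 394.35  55.  ]
```

```bash
python3 -m crank '[[[0,0,0,0,0,1,85],[0.7,-0.9,0,0,0,0,85],[0.75,-0.98,0,0,0,0,85],[0.75,-0.98,0,0,0,0,85],[0.75,-0.98,0,0,0,0,85],[0.75,-0.98,0,0,0,0,85],[0.75,-0.98,0,0,0,0,85],[0.75,-0.98,0,0,0,0,85]]]' 30 && python3 -m crank '[[[0.75,-0.98,0,0,0,0,85],[0.75,-0.98,0,0,0,0,85],[0.75,-0.98,0,0,0,0,85],[0.75,-0.98,0,0,0,0,85],[0.75,-0.98,0,0,0,0,85],[0.75,-0.98,0,0,0,0,85],[0.75,-0.98,0,0,0,0,85],[0.75,-0.98,0,0,0,0,85]]]'
cat >> h.py <<'E'
C=np.array([526,178]);A=np.radians(6.8);RB=R.from_euler("z",A)
def box(p): return RB.inv().apply(np.asarray(p)-[*C,0])
def st():
    s=sense();r=R.from_quat(s["ee_rot"],scalar_first=True)
    print("t",s["time_s"],"tcp box",box(s["eef_pos"]),"rot err deg",np.degrees((RB.inv()*r*R.from_rotvec([np.pi,0,0]).inv()).as_rotvec()),"q",s["joints"],"F",s["force"],"grip",s["grip_width"],s["grip_force"])
    return s,r
E
python3 -c "
from h import *
st()"
```

```text
time_s: 0.9
eef_pos: [243.7, -322.5, 231.1]
ee_rot: [-0.0, 0.998, 0.059, -0.0]
force: [-0.0, -0.2, 0.6]
grip_width: 0.998
grip_force: 0.0
time_s: 1.7
eef_pos: [369.3, -110.0, 231.2]
ee_rot: [-0.0, 0.998, 0.06, -0.0]
force: [-0.0, -1.6, 0.3]
grip_width: 0.993
grip_force: 0.0
t 1.7 tcp box [-189.74 -267.46  231.19] rot err deg [0.01 0.01 0.03] q [-0.6  -0.    1.87 -0.    1.27  0.86] F [-0.   -1.58  0.31] grip 0.9931930230066973 0.0
```

```bash
python3 -m crank '[[[0.75,-0.98,0,0,0,0,85],[0.75,-0.98,0,0,0,0,85],[0.75,-0.98,0,0,0,0,85],[0.75,-0.98,0,0,0,0,85],[0.75,-0.98,0,0,0,0,85],[0.75,-0.98,0,0,0,0,85],[0.75,-0.98,0,0,0,0,85],[0.75,-0.98,0,0,0,0,85]]]' 30 >/dev/null&& python3 -m crank '[[[0.46,-0.55,0,0,0,0,85],[0.46,-0.55,0,0,0,0,85],[0,0,0,0,0,0,85],[0,0,0,0,0,0,85],[0,0,0,0,0,0,85],[0,0,0,0,0,0,85],[0,0,0,0,0,0,85],[0,0,0,0,0,0,85]]]' >/dev/null
python3 -c "
from h import *
s,r=st()
im=capture('wrist');m=camera_model('wrist')
def proj(b):
    T=m['T_tool_cam'];w=RB.apply(b)+[*C,0]
    t=r.inv().apply(w-s['eef_pos']);c=T[:3,:3].T@(t-T[:3,3]);return np.array([m['cx']+m['fx']*c[0]/-c[2],m['cy']-m['fy']*c[1]/-c[2]])
im=cv2.resize(im,None,fx=1.5,fy=1.5)
for b in [(-37,-45,95),(-17,-45,95),(13,-45,95),(65,40,170),(65,-40,170),(85,75,60),(85,-75,60),(-85,-75,60),(-85,75,60)]:
    p=proj(np.array(b,float));print(b,p);cv2.circle(im,tuple(int(v) for v in p*1.5),3,(0,0,255),1)
cv2.imwrite('pics/w1.png',im)"
```

```text
t 3.3 tcp box [-17.44 -45.38 231.42] rot err deg [-0.   -0.01  0.  ] q [0.03 0.32 1.48 0.   1.34 1.48] F [ 0.57 -0.64 -0.72] grip 0.9933498102349678 0.0
(-37, -45, 95) [255.13 198.65]
(-17, -45, 95) [255.1  179.16]
(13, -45, 95) [255.05 148.38]
(65, 40, 170) [122.64  87.07]
(65, -40, 170) [246.17  87.24]
(85, 75, 60) [132.97  69.32]
(85, -75, 60) [285.79  69.54]
(-85, -75, 60) [281.5  228.24]
(-85, 75, 60) [151.27 228.12]
```

View pics/w1.png

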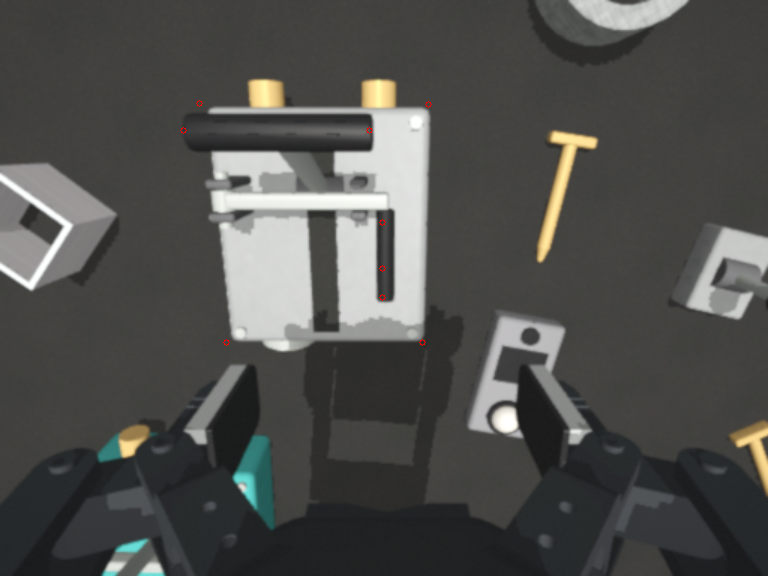

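The overlay fits within about 2 px, and the pin is about 1.5 mm further to box -y than predicted. Next I descend and pinch it.

```bash
python3 -m crank '[[[0,0.06,0.9,0,0,0,85],[0,0,0.9,0,0,0,75],[0,0,0.9,0,0,0,60],[0,0,0.9,0,0,0,50],[0,0,0.9,0,0,0,50],[0,0,0.9,0,0,0,50],[0,0,0.7,0,0,0,50],[0,0,0,0,0,0,50]]]' 30 && python3 -m crank '[[[0,0,0,0,0,0,30],[0,0,0,0,0,0,5],[0,0,0,0,0,0,5],[0,0,0,0,0,0,5],[0,0,0,0,0,0,5],[0,0,0,0,0,0,5],[0,0,0,0,0,0,5],[0,0,0,0,0,0,5]]]'  40
python3 -c "
from h import *
st()"
```

```text
time_s: 4.15
eef_pos: [513.1, 129.5, 76.9]
ee_rot: [-0.0, 0.998, 0.059, -0.002]
force: [0.1, 0.5, -0.1]
grip_width: 0.588
grip_force: 0.0
time_s: 4.95
eef_pos: [514.7, 132.1, 79.8]
ee_rot: [-0.002, 0.998, 0.059, 0.001]
force: [-0.4, 16.3, 0.0]
grip_width: 0.12
grip_force: 39.3
t 4.95 tcp box [-16.7  -44.24  79.81] rot err deg [ 0.23 -0.16  0.01] q [0.03 0.49 1.66 0.01 0.98 1.48] F [-0.4  16.34  0.05] grip 0.12041634840401236 39.331610798835754
```

```bash
python3 -m crank '[[[0,-0.144,-0.596,0,0,0,5],[0,-0.136,-0.588,0,0,0,5],[0,-0.22,-0.556,0,0,0,5],[0,-0.3,-0.52,0,0,0,5],[0,-0.372,-0.468,0,0,0,5],[0,-0.44,-0.404,0,0,0,5],[0,-0.496,-0.336,0,0,0,5],[0,-0.544,-0.26,0,0,0,5]]]' 40
python3 -c "
from h import *
st()"
```

```text
time_s: 5.75
eef_pos: [507.6, 193.6, 176.0]
ee_rot: [0.002, 0.998, 0.059, 0.002]
force: [-3.1, -12.1, 19.1]
grip_width: 0.119
grip_force: 40.3
t 5.75 tcp box [-16.46  17.65 175.98] rot err deg [-0.28 -0.26  0.  ] q [ 0.15  0.4   1.53 -0.01  1.21  1.61] F [ -3.12 -12.11  19.07] grip 0.11873001800952156 40.29565930366516
```

```bash
python3 -m crank '[[[0,-0.51,-0.25,0,0,0,5],[0,-0.56,-0.13,0,0,0,5],[0,-0.57,0,0,0,0,5],[0,-0.57,0.076,0,0,0,5],[0,-0.55,0.156,0,0,0,5],[0,-0.524,0.232,0,0,0,5],[0,-0.488,0.308,0,0,0,5],[0,-0.436,0.376,0,0,0,5]]]' 40
python3 -c "
from h import *
st();cv2.imwrite('pics/s2.png',cv2.resize(capture('scene')[110:230,240:380],None,fx=5,fy=5))"
```

```text
time_s: 6.55
eef_pos: [494.2, 301.3, 153.7]
ee_rot: [-0.001, 0.998, 0.06, 0.001]
force: [2.1, 0.2, 4.6]
grip_width: 0.116
grip_force: 42.3
t 6.55 tcp box [-17.   126.22 153.67] rot err deg [ 0.07 -0.14  0.04] q [0.34 0.5  1.44 0.   1.2  1.8 ] F [2.08 0.23 4.55] grip 0.11572215190302355 42.301949858665466
```

View pics/s2.png

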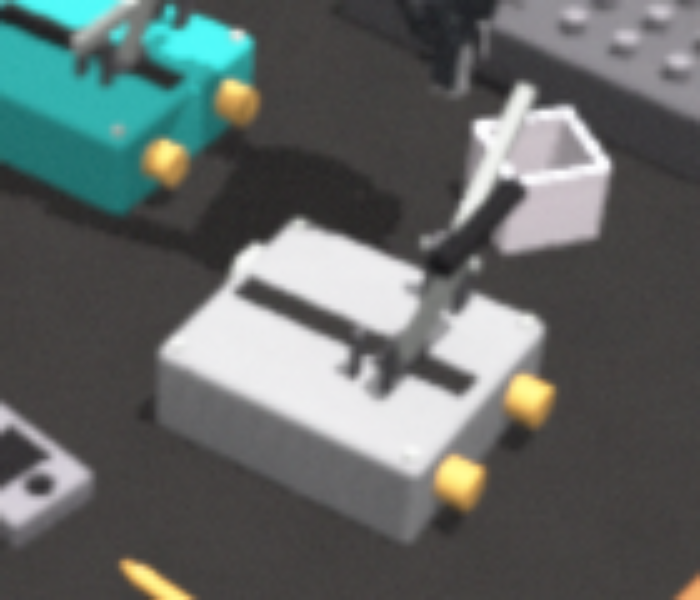

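The scene crop shows the catch arm swung well over to +y, with its end at (525,90), and the lever stem free. Next I release, raise the arm and turn the tool.

```bash
python3 -m crank '[[[0,0,0,0,0,0,40],[0,0,0,0,0,0,40],[0,0,0,0,0,0,40],[0,0,0,0,0,0,40],[0,0,-0.5,0,0,0,40],[0,0,-1,0,0,0,40],[0,0,-1,0,0,0,40],[0,0,-1,0,0,0,40]]]' 40 && python3 -m crank '[[[0,0,0,0,0,-0.95,60],[0,0,0,0,0,-0.95,60],[0,0,0,0,0,-0.95,60],[0,0,0,0,0,-0.95,60],[0,0,0,0,0,-0.95,60],[0,0,0,0,0,-0.95,60],[0,0,0,0,0,-0.95,60],[0,0,0,0,0,-0.95,60]]]' >/dev/null && python3 -m crank '[[[0,0,0,0,0,-0.95,60],[0,0,0,0,0,-0.95,60],[0,0,0,0,0,-0.95,60],[0,0,0,0,0,-0.8,60],[-0.75,0.41,0,0,0,0,60],[-0.75,0.41,0,0,0,0,60],[-0.75,0.41,0,0,0,0,60],[-0.75,0.41,0,0,0,0,60]]]' >/dev/null && python3 -m crank '[[[-0.75,0.41,0,0,0,0,60],[-0.75,0.41,0,0,0,0,60],[-0.75,0.41,0,0,0,0,60],[-0.75,0.41,0,0,0,0,60],[0,0,0,0,0,0,60],[0,0,0,0,0,0,60],[0,0,0,0,0,0,60],[0,0,0,0,0,0,60]]]'
python3 -c "
from h import *
st()"
```

```text
time_s: 7.4
eef_pos: [493.8, 299.8, 242.4]
ee_rot: [-0.0, 0.998, 0.059, 0.0]
force: [0.0, -0.3, 0.3]
grip_width: 0.468
grip_force: 0.0
time_s: 9.8
eef_pos: [592.7, 161.5, 240.6]
ee_rot: [0.0, 0.663, 0.748, 0.0]
force: [-0.1, -1.2, -0.4]
grip_width: 0.704
grip_force: 0.0
t 9.8 tcp box [ 64.33 -24.27 240.65] rot err deg [-0.01 -0.02 90.09] q [ 0.08  0.51  1.19  0.    1.44 -0.04] F [-0.09 -1.23 -0.45] grip 0.704445840918396 0.0
```

```bash
python3 -m crank '[[[0,0,0.7,0,0,0,60],[0,0,0.7,0,0,0,60],[0,0,0.7,0,0,0,60],[0,0,0.7,0,0,0,60],[0,0,0.7,0,0,0,60],[0,0,0,0,0,0,40],[0,0,0,0,0,0,40],[0,0,0,0,0,0,30]]]' 40 && python3 -m crank '[[[0,0,0,0,0,0,5],[0,0,0,0,0,0,5],[0,0,0,0,0,0,5],[0,0,0,0,0,0,5],[0,0,0,0,0,0,5],[0,0,0,0,0,0,5],[0,0,0,0,0,0,5],[0,0,0,0,0,0,5]]]' 60
python3 -c "
from h import *
st();cv2.imwrite('pics/w3.png',capture('wrist'))"
```

```text
time_s: 10.6
eef_pos: [593.6, 161.0, 154.1]
ee_rot: [0.001, 0.664, 0.748, 0.001]
force: [1.2, -0.5, 0.3]
grip_width: 0.357
grip_force: 0.0
time_s: 11.4
eef_pos: [593.1, 160.8, 154.0]
ee_rot: [0.0, 0.664, 0.748, 0.0]
force: [-3.8, -1.0, 5.9]
grip_width: 0.162
grip_force: 58.5
t 11.4 tcp box [ 64.61 -25.   154.  ] rot err deg [-0.03 -0.03 90.03] q [ 0.07  0.57  1.32  0.    1.25 -0.04] F [-3.81 -0.96  5.92] grip 0.16243677878298635 58.51613938808441
```

View pics/w3.png

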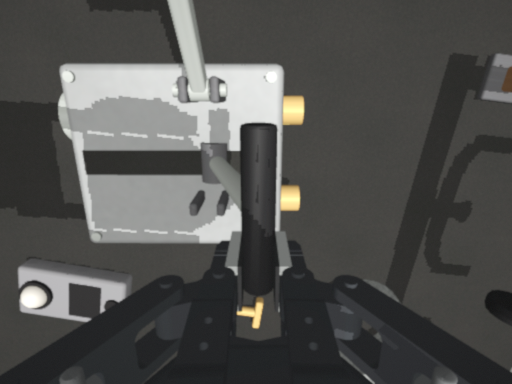

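The wrist view shows the bar between the pads at its -y half, around (258,260), with the stem clear of the fingers and the catch lying over to +y. Next I pull along the arc.

```bash
python3 -m crank '[[[0,-0.44,-0.116,0,0,0,5],[0,-0.444,-0.068,0,0,0,5],[0,-0.444,-0.032,0,0,0,5],[0,-0.452,0.012,0,0,0,5],[0,-0.448,0.056,0,0,0,5],[0,-0.436,0.096,0,0,0,5],[0,-0.428,0.136,0,0,0,5],[0,-0.416,0.176,0,0,0,5]]]' 60
python3 -c "
from h import *
st()"
```

```text
time_s: 12.25
eef_pos: [509.7, 150.8, 150.0]
ee_rot: [0.005, 0.664, 0.748, 0.005]
force: [14.5, 1.2, -6.9]
grip_width: 0.163
grip_force: 60.8
t 12.25 tcp box [-19.38 -25.05 150.01] rot err deg [-0.61 -0.63 90.01] q [ 0.07  0.4   1.6   0.    1.13 -0.05] F [14.5   1.2  -6.88] grip 0.1634522569066987 60.819756388664246
```

```bash
python3 -m crank '[[[0,-0.09,0.04,0,0,0,5],[0,-0.09,0.04,0,0,0,5],[0,0,0,0,0,0,5],[0,0,0,0,0,0,5],[0,0,0,0,0,0,5],[0,0,0,0,0,0,5],[0,0,0,0,0,0,5],[0,0,0,0,0,0,5]]]' 60
python3 -c "
from h import *
st()"
python3 -m crank '[[[0,-0.08,0.04,0,0,0,5],[0,0,0,0,0,0,5],[0,0,0,0,0,0,5],[0,0,0,0,0,0,5],[0,0,0,0,0,0,5],[0,0,0,0,0,0,5],[0,0,0,0,0,0,5],[0,0,0,0,0,0,5]]]' 60
python3 -c "
from h import *
st();cv2.imwrite('pics/s4.png',cv2.resize(capture('scene')[110:230,240:380],None,fx=5,fy=5))"
```

```text
time_s: 13.05
eef_pos: [506.1, 150.3, 147.8]
ee_rot: [0.005, 0.664, 0.748, 0.005]
force: [12.1, 4.2, 10.0]
grip_width: 0.163
grip_force: 63.7
t 13.05 tcp box [-23.04 -25.15 147.82] rot err deg [-0.64 -0.66 89.99] q [ 0.07  0.39  1.62  0.    1.12 -0.05] F [12.08  4.16 10.  ] grip 0.16301919334228304 63.73933017253876
time_s: 13.85
eef_pos: [506.1, 150.3, 147.8]
ee_rot: [0.007, 0.664, 0.748, 0.008]
force: [19.2, 6.2, 11.3]
grip_width: 0.161
grip_force: 63.9
t 13.85 tcp box [-23.08 -25.16 147.82] rot err deg [-0.9  -0.93 89.97] q [ 0.07  0.39  1.62  0.    1.11 -0.05] F [19.23  6.23 11.28] grip 0.16105106949007902 63.85626018047333
```

View pics/s4.png

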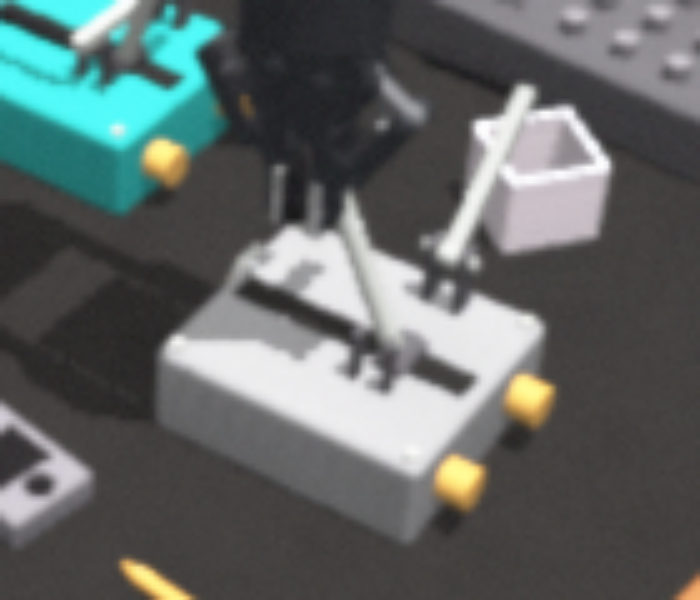

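The lever leans back at its stop: the extra push gave 0 mm of motion and the force rose to 19 N. The catch stays over and the bar is still gripped.

```bash
python3 -c "
from rig import *
print(finish_job())"
```

```text
the job is handed in; nothing more can be done
None
```

I flipped the catch right over to its other side and pulled the T lever back to its stop, then handed the job in at about 14 s with the fingers still holding it there; the judge's verdict was not shown.

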